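# Slide the pepper mill aside and shut the drawer

### The job

The tall pepper mill stands in the way of the open gray drawer. First push it low on its body, touching it only below its steel band, so that it slides upright along the shelf, never lifted or tipped, until its whole foot stands on the round teal mat. Then push the drawer fully shut with the fingertips, leaving the tin, jar, whisk and spatula head where they are.

Things in the scene. Friction and masses are not known exactly. Their poses are not given: they have to be found in the camera images.
- mill: Dark wooden pepper mill, 200 mm tall, 300 to 480 g, standing loose on the shelf in front of the open drawer. Origin: centre of its underside, on the shelf; z up its axis. Round foot 60 mm in diameter from 0 to 34 mm high, then tapering to 38 mm diameter at 92 mm. A steel band runs round it from 92 to 100 mm. It slides on the shelf (friction roughly 0.5 to 0.7) and topples if pushed more than about 40 mm above the shelf.
- mill_top: The upper half of the mill above the steel band (100 to 200 mm high), fixed to the lower half, at most 48 mm in diameter, ending in a small steel knob. Not to be touched. Origin: on the mill's axis, 100 mm above its underside.
- mat: Thin round teal mat lying flush on the shelf, 114 mm in diameter, under 1 mm thick, fixed: the mill slides onto it without a step. It lies to the left or the right of the drawer. Origin: its centre, on the shelf.
- unit: Small fixed plastic two-drawer unit with gray fronts, 200 mm deep (x), 200 mm wide (y), 130 mm high. Origin: centre of its underside on the shelf; its own -x axis points out of its front, roughly to the robot, turned by a few degrees. The lower front does not move; the upper drawer slides out along the unit's -x.
- drawer (a joint): How far the upper drawer is pulled out, m: 0 fully shut, 0.10 fully out; it starts open. It slides with about 1 to 2 N and meets a hard stop when shut.
- drawer_front (a point): Centre of the outer face of the upper drawer's gray front; moves with the drawer. The front is 196 mm wide, 60 mm high (68 to 128 mm above the shelf) and has no protruding handle, only a flat dark strip.
- tin: Closed tuna tin, 84 mm in diameter, 36 mm high, loose on the shelf, on the side of the drawer opposite the mat. Origin: centre of its underside. Leave alone.
- jar: Frosted glass jar with closed hinged lid, 92 mm in diameter, 120 mm high, loose, at the left beside the drawer unit. Origin: centre of its underside. Leave alone.
- whisk: Stainless whisk lying loose at the right beside the drawer unit; 44 mm high, along its own x: handle end at -151 mm, wire end at +104 mm. Origin: on the shelf under the joint of handle and wires. Leave alone.
- spatula: Orange silicone spatula head, 60 x 90 x 10 mm with a short socket, 18 mm high, lying loose on top of the drawer unit near its middle. Origin: centre of its underside. Leave alone.
Things that resemble listed ones, but are neither listed nor needed, are in the scene too. What is shaped like the mill but red is not meant.

How it is judged:
By the outcome, as a careful person would: the job done as asked, in the order asked, and still so for the second after the job is handed in, with the robot touching nothing.
It also fails if it takes over 58 s, if anything falls off the work surface, if the arm or the gripper's body presses on something with over 40 N, if the wrist force passes 120 N, or if a joint passes its speed limit or range.

### The arm

A 6-joint arm with a two-finger parallel gripper is mounted at the origin on the work surface. World frame = base frame: x ahead of the robot, y to its left, z up, the work surface at z = 0. Lengths are in m, angles in rad, forces in N, time in s.
With the tool pointing down it reaches from about 0.325 to 0.9 m from the base axis. Payload 6.1 kg.
Tool frame: the origin (TCP) lies at the very end of the fingers, on their centre line; the grasp point (between the pads) lies 19 mm behind it; z points along the fingers, y is the direction in which the jaws open and shut (so a half turn about z gives the same grasp; the last joint's range is limited). The gripper opens to 85 mm and grips with 20 to 120 N. Pads are 22 mm wide; open, the fingers measure 114 mm over their backs; the gripper's body (76 mm by 85 mm) begins 54 mm behind the grasp point. The pads swing forward as they close: fully open they stand 13 mm farther back than shut.
Start: joints at [1.108, 0.22, 1.526, -0, 1.395, -0.126], TCP at [0.207, 0.59, 0.231] pointing down, gripper open.
Joint ranges: [-2.98, 2.98], [-0.91, 2.08], [0.09, 2.57], [-1.24, 4.39], [0.2, 2.65], [-2.68, 2.68]. Speed limits (rad/s): [2.57, 2.57, 3.01, 3.14, 3.14, 3.14].

### API

Orientations are given as a rotation vector (axis times angle).
In Python, from plant import status, optics, manip gives the robot as it stands.
- The arm moves only by the tool send_rows, never from a script. Its arguments are lists of equal length, an entry for each row: "jaw": the finger opening in mm, from 0 to 85.4; "linear": the shift along the world's x, y, z in units of 30 mm (1.0 is 30 mm), a list of three; "twist": the turn, a rotation vector about the world's x, y, z in degrees, a list of three. A call has 1 to 20 rows; each row shifts and turns the commanded pose from where the row before left it; what a row does not reach is not made up. A row lasts 1/12 s, in which the tool goes at most 41.7 mm and 7.16 degrees, less where a joint would pass 70% of its speed; a pose out of reach is approached as far as the arm can. A call is refused whole if a number of a shift passes 1 or a number of a turn 7.16, either way. A call with a gripper value outside its range is refused whole. The fingers move at their own pace and stop on an object; the grip force is fixed at half the most. Time passes only in rows, so rows that do not move let the fingers close. It gives the time, the measured TCP pose, the force and the opening at its end, in the units of the state.
- status.read_state(): the state, without advancing time (a new reading comes with each control period).
- optics.capture(name): name is "scene" or "top"; returns a dict with "img" (480x640x3 uint8, red, green, blue), "fx", "fy", "cx", "cy" (pixels), "distortion" ([k1, k2, p1, p2, k3] as OpenCV has them; the pictures are not rectified), "world_to_cam" (4x4, takes a point from world to camera coordinates). Camera axes: x right, y up, looking along -z (the intrinsics and any distortion apply to the point x, -y, -z); pixel columns grow to the right and rows downward; lengths in m; the calibration is good to about 2 mm. A picture is of the moment at which its call begins. There is no depth.
- manip.hand_in(): hands the job in, once; it reports no verdict.
The state is a dict: "t": time; "joint_positions": joint angles; "joint_vel": joint speeds; "effort": joint torques, N m; "tool_pos": TCP position; "orientation": TCP orientation; "contact_force": force on the tool from outside, world axes, zero at the start; "ft_torque": the same for the moment, N m; "gripper_width": finger opening in m.
Only numpy, scipy, OpenCV 4.12 (cv2) and the standard library are available. Lean on these libraries where they do the work, as an engineer would, in place of code of your own. Each camera call takes 0.05 s, during which the arm holds its last target. There are 200 camera calls.

## Working session

There is one attempt and no reset: what is moved stays moved. The work goes in short steps, Python scripts to look and compute and a tool call to move; the robot and the scene stay as the last step left them, time stands still between calls to the robot, and variables do not carry over. Pictures are saved under pics/ and viewed, about 8 in all and at most 12, crops included, and the job is handed in when it is done.

Besides the shell and the picture viewer there is one more tool, called after ">>>" as name(argument=value, ...) on one line, values as JSON. send_rows: Moves the arm, as the interface text tells. Its arguments: {"type":"object","properties":{"jaw":{"type":"array","items":{"type":"number"}},"linear":{"type":"array","items":{"type":"array","items":{"type":"number"}}},"twist":{"type":"array","items":{"type":"array","items":{"type":"number"}}}},"required":["jaw","linear","twist"]}

```bash
mkdir -p pics; cat > h.py <<'E'
import numpy as np, cv2
from plant import status, optics, manip
def cap(n,f=None):
    c=optics.capture(n)
    if f: cv2.imwrite('pics/'+f,c['img'][:,:,::-1])
    return c
def KD(c): return np.array([[c['fx'],0,c['cx']],[0,c['fy'],c['cy']],[0,0,1.]]),np.array(c['distortion'],float)
def ray(c,uv):
    K,D=KD(c); p=cv2.undistortPoints(np.array(uv,float).reshape(-1,1,2),K,D).reshape(-1,2)
    d=np.c_[p[:,0],-p[:,1],-np.ones(len(p))]; T=np.array(c['world_to_cam']); R=T[:3,:3]
    return -R.T@T[:3,3], d@R
def onplane(c,uv,z):
    o,d=ray(c,uv); return o+d*((z-o[2])/d[:,2])[:,None]
def proj(c,P):
    K,D=KD(c);T=np.array(c['world_to_cam']);q=np.atleast_2d(P)@T[:3,:3].T+T[:3,3]
    q=q*[1,-1,-1]; return cv2.projectPoints(q.reshape(-1,1,3),np.zeros(3),np.zeros(3),K,D)[0].reshape(-1,2)
E
python3 - <<'E'
from h import *
for n in('scene','top'):
    c=cap(n,n+'0.png');o,d=ray(c,[[320,240]]);print(n,o,d)
print(status.read_state())
E
```

```text
scene [ 0.87934039 -0.46992834  0.82603318] [[-0.3141173   0.51666432 -0.79652697]]
top [4.51176331e-01 5.02353699e-04 9.96788564e-01] [[ 0.14961345 -0.01667863 -0.98869129]]
{'t': 0.1, 'joint_positions': array([ 1.10787166e+00,  2.21157926e-01,  1.52750117e+00, -1.15992773e-05,
        1.39472056e+00, -1.26100856e-01]), 'joint_vel': array([-0.0007246 , -0.0003465 , -0.002199  ,  0.00072636, -0.00118912,
        0.00175396]), 'effort': array([ 1.40582295e-03, -4.98241746e+01, -3.90548158e+01, -1.07173014e-04,
        5.67394905e-03,  3.09645770e-05]), 'tool_pos': array([0.2063154 , 0.58937859, 0.23029968]), 'orientation': array([-5.26495653e-01, -3.09664483e+00,  2.69092399e-03]), 'contact_force': array([ 0.68242595, -0.12559599, -0.36815541]), 'ft_torque': array([-0.05588443,  0.03680505,  0.00603921]), 'gripper_width': 0.08484543063049986}
```

View pics/scene0.png

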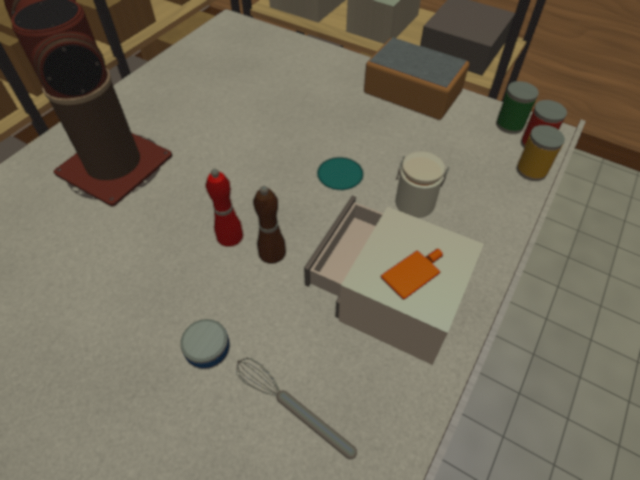

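View pics/top0.png

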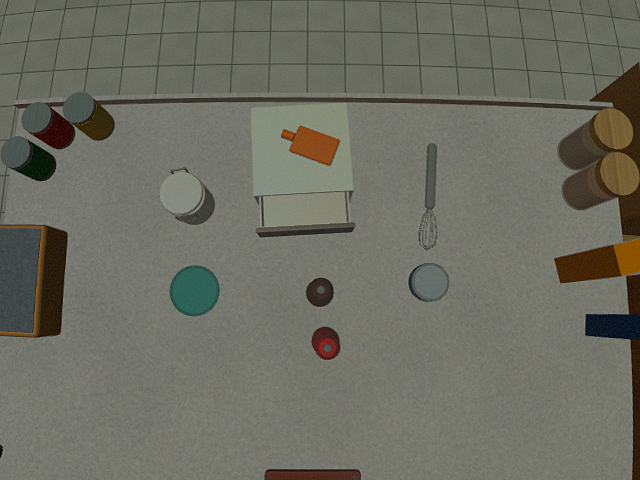

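The top view shows the mill at (320,292), red decoy at (326,343), mat at (195,290), tin at (429,282), jar at (183,195), and drawer front edge from (257,232) to (354,228). The scene view agrees: mill foot at (271,250), mat at (340,173). The mill has to go left (+y).

```bash
cat > m.py <<'E'
from h import *
def blob(m,near):
    n,l,s,ce=cv2.connectedComponentsWithStats(m.astype(np.uint8))
    i=min((i for i in range(1,n) if s[i,4]>60),key=lambda i:np.hypot(*(ce[i]-near)))
    return (l==i),ce[i],s[i]
def teal(c,near):
    a=c['img'].astype(int);return blob((a[...,1]-a[...,0]>35)&(a[...,2]-a[...,0]>25),near)
def circ(c,m,z):
    k=max(cv2.findContours(m.astype(np.uint8),0,cv2.CHAIN_APPROX_NONE)[0],key=len)[:,0,:]
    P=onplane(c,k,z)[:,:2]
    A=np.c_[2*P,np.ones(len(P))];s=np.linalg.lstsq(A,(P**2).sum(1),rcond=None)[0]
    return s[:2],np.sqrt(s[2]+s[:2]@s[:2])
E
python3 - <<'E'
from m import *
t=cap('top');s=cap('scene')
for c,n in((t,(195,290)),(s,(340,173))):
    m,ce,_=teal(c,n);print('mat',ce,circ(c,m,0.0005))
# mill
for c,n in((t,(320,292)),(s,(268,225))):
    a=c['img'].astype(int)
    m,ce,st=blob((a.max(2)<75),n);print('mill',ce,st, onplane(c,[ce],0.05))
    ys,xs=np.nonzero(m)
    if c is s:
        k=np.c_[xs,ys]; 
        for y in range(ys.min(),ys.max()+1,6): r=xs[ys==y];print(y,r.min(),r.max(),end='; ')
        print()
    else: print('foot circ as z=.03',circ(c,m,0.03), 'z.18',circ(c,m,.18))
print('knob top',onplane(t,[[320.5,290]],.198))
print('scene knob',onplane(s,[[264.5,189]],.198))
# drawer front edge
print('front', onplane(t,[[257,234],[354,230.5],[250,108],[348,103],[252.5,195],[353,190.5]],.128))
print('tin',onplane(t,[[429,282]],.036),'jar',onplane(t,[[182,194]],.12),'whisk end',onplane(t,[[428,248]],.02),'red foot/knob',onplane(t,[[327,349]],.198))
g=t['img'];x=g[265:370,270:375];cv2.imwrite('pics/cr.png',cv2.resize(x[:,:,::-1],None,fx=4,fy=4))
x=s['img'][160:280,190:310];cv2.imwrite('pics/cs.png',np.hstack([cv2.resize(x[:,:,::-1],(400,400)),cv2.resize(g[265:370,270:375,::-1],(400,400))]))
E
```

```text
mat [194.10419907 290.42871954] (array([0.48779824, 0.26493541]), np.float64(0.05473732194898713))
mat [339.81896552 173.21360153] (array([0.48814268, 0.2641905 ]), np.float64(0.05078007592653226))
mill [319.50859107 292.07731959] [306 278  28  29 582] [[ 0.48348121 -0.01441102  0.05      ]]
foot circ as z=.03 (array([ 0.4847543 , -0.01480719]), np.float64(0.029404887064830687)) z.18 (array([ 0.47954458, -0.01243187]), np.float64(0.024842635065101315))
mill [268.50732018 227.86250796] [ 254  190   32   73 1571] [[0.466413   0.00453991 0.05      ]]
190 268 269; 196 255 275; 202 254 277; 208 255 277; 214 257 276; 220 259 276; 226 260 277; 232 259 280; 238 258 282; 244 257 284; 250 258 285; 256 260 283; 262 267 275; 
knob top [[ 0.48211383 -0.01384292  0.198     ]]
scene knob [[ 0.4877852  -0.01712654  0.198     ]]
front [[ 0.594308    0.11005669  0.128     ]
 [ 0.60177125 -0.08133828  0.128     ]
 [ 0.86091894  0.13181722  0.128     ]
 [ 0.87269147 -0.07295716  0.128     ]
 [ 0.6734333   0.12096126  0.128     ]
 [ 0.68323891 -0.08043254  0.128     ]]
tin [[ 0.50508543 -0.2516982   0.036     ]] jar [[0.67782908 0.26659523 0.12      ]] whisk end [[ 0.58146581 -0.25632349  0.02      ]] red foot/knob [[ 0.37888217 -0.0252238   0.198     ]]
```

View pics/cs.png

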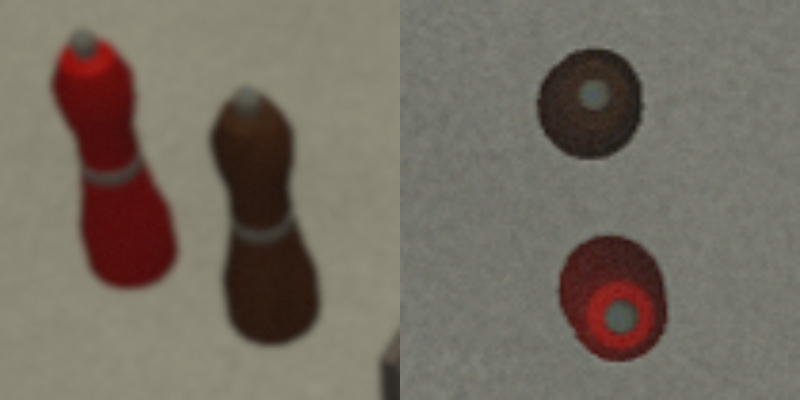

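Measurements agree in both views: the mill is at about (0.486,-0.015), the mat at (0.488,0.2645), and the red mill is clear at x≈0.38. A vertical gripper body would hit the mill's top, so I'll tilt the tool 45° towards +y, with the jaws along x as a cradle about 40 mm wide. Next I work out the turn.

```bash
python3 - <<'E'
from h import *
from scipy.spatial.transform import Rotation as R
s=status.read_state();R0=R.from_rotvec(s['orientation']);print(R0.as_matrix().round(3))
s2=.5**.5
for sg in(1,-1):
    z=np.array([0,s2,-s2]);y=np.array([sg,0,0.]);Rt=R.from_matrix(np.c_[np.cross(y,z),y,z])
    d=(Rt*R0.inv());print(sg,np.degrees(d.as_rotvec()))
    # pure yaw first to down with y along x
    zd=np.array([0,0,-1.]);Rd=R.from_matrix(np.c_[np.cross(y,zd),y,zd]);print(' yaw',np.degrees((Rd*R0.inv()).as_rotvec()))
E
```

```text
[[-0.944  0.33  -0.001]
 [ 0.33   0.944 -0.001]
 [ 0.    -0.001 -1.   ]]
1 [ 39.06635971  27.62444486 -66.87182043]
 yaw [ 3.75124743e-02 -6.75035770e-02 -7.07032787e+01]
-1 [ 30.29909923 -42.5743269  102.89303571]
 yaw [7.40255269e-02 4.11367930e-02 1.09296695e+02]
```

>>> send_rows(jaw=[40, 40, 40, 40, 40, 40, 40, 40, 40, 40, 40, 40, 40, 40, 40, 40, 40, 40, 40, 40], linear=[[0.35, -0.9, 0.2], [0.35, -0.9, 0.2], [0.35, -0.9, 0.2], [0.35, -0.9, 0.2], [0.35, -0.9, 0.2], [0.35, -0.9, 0.2], [0.35, -0.9, 0.2], [0.35, -0.9, 0.2], [0.35, -0.9, 0.2], [0.35, -0.9, 0.2], [0.35, -0.9, 0.2], [0.35, -0.9, 0.2], [0.35, -0.9, 0.2], [0.35, -0.9, 0], [0.35, -0.9, 0], [0.35, -0.9, 0], [0.35, -0.9, 0], [0.35, -0.9, 0], [0.35, -0.9, 0], [0.35, -0.9, 0]], twist=[[0, 0, -3.53], [0, 0, -3.53], [0, 0, -3.53], [0, 0, -3.53], [0, 0, -3.53], [0, 0, -3.53], [0, 0, -3.53], [0, 0, -3.53], [0, 0, -3.53], [0, 0, -3.53], [0, 0, -3.53], [0, 0, -3.53], [0, 0, -3.53], [0, 0, -3.53], [0, 0, -3.53], [0, 0, -3.53], [0, 0, -3.53], [0, 0, -3.53], [0, 0, -3.53], [0, 0, -3.53]])

```text
t: 1.87
tool_pos: [0.4167, 0.0485, 0.3093]
orientation: [2.223, 2.22, 0.0]
contact_force: [0.7, 0.6, 0.4]
gripper_width: 0.0401
```

>>> send_rows(jaw=[40, 40, 40, 40, 40, 40, 40, 40, 40, 40, 40, 40, 40, 40], linear=[[0.3, -0.7, 0], [0.3, -0.7, 0], [0.3, -0.7, 0], [0.3, -0.7, 0], [0.3, -0.7, 0], [0.3, -0.7, 0], [0, 0, 0], [0, 0, 0], [0, 0, 0], [0, 0, 0], [0, 0, 0], [0, 0, 0], [0, 0, 0], [0, 0, 0]], twist=[[0, 0, 0], [0, 0, 0], [4.5, 0, 0], [4.5, 0, 0], [4.5, 0, 0], [4.5, 0, 0], [4.5, 0, 0], [4.5, 0, 0], [4.5, 0, 0], [4.5, 0, 0], [4.5, 0, 0], [4.5, 0, 0], [0, 0, 0], [0, 0, 0]])

```text
t: 3.03
tool_pos: [0.4703, -0.0767, 0.3082]
orientation: [-1.76, -1.759, -0.728]
contact_force: [-0.3, 0.1, -0.0]
gripper_width: 0.0399
```

```bash
python3 - <<'E'
from h import *
from scipy.spatial.transform import Rotation as R
s=status.read_state();print(s['t'],s['tool_pos'],s['joint_positions'].round(3),s['gripper_width'],s['contact_force']);print(R.from_rotvec(s['orientation']).as_matrix().round(3))
cap('scene','a1.png')
E
```

```text
3.0333 [ 0.47027448 -0.07670037  0.30818752] [-0.726  0.093  1.709  0.586  1.87  -0.704] 0.03991642183688732 [-0.27327829  0.12718697 -0.04822067]
[[ 0.001  1.    -0.001]
 [ 0.707 -0.     0.707]
 [ 0.707 -0.001 -0.707]]
```

View pics/a1.png

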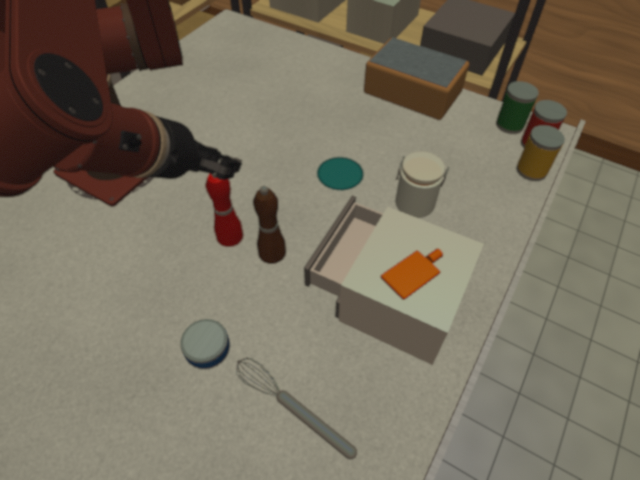

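The tool is tilted cleanly. Next I offset to the -y side of the mill and descend.

>>> send_rows(jaw=[40, 40, 40, 40, 40, 40, 40, 40, 40, 40, 40, 40, 40, 40, 40, 40, 40, 40], linear=[[0.13, -0.32, 0], [0.13, -0.32, 0], [0.13, -0.32, 0], [0.13, -0.32, 0], [0, 0, -0.75], [0, 0, -0.75], [0, 0, -0.75], [0, 0, -0.75], [0, 0, -0.75], [0, 0, -0.75], [0, 0, -0.75], [0, 0, -0.75], [0, 0, -0.75], [0, 0, -0.75], [0, 0, -0.75], [0, 0, -0.75], [0, 0, -0.4], [0, 0, 0]], twist=[[0, 0, 0], [0, 0, 0], [0, 0, 0], [0, 0, 0], [0, 0, 0], [0, 0, 0], [0, 0, 0], [0, 0, 0], [0, 0, 0], [0, 0, 0], [0, 0, 0], [0, 0, 0], [0, 0, 0], [0, 0, 0], [0, 0, 0], [0, 0, 0], [0, 0, 0], [0, 0, 0]])

```text
t: 4.58
tool_pos: [0.4849, -0.1138, 0.0249]
orientation: [-1.757, -1.758, -0.728]
contact_force: [-1.0, -0.1, 0.5]
gripper_width: 0.0402
```

```bash
python3 - <<'E'
from h import *
s=status.read_state();print(s['t'],s['tool_pos'],s['joint_positions'].round(3),s['contact_force'])
a=cap('scene')['img'];b=cap('top')['img'][:,:,::-1]
x=cv2.resize(a[120:420,80:380,::-1],(400,400));y=cv2.resize(b[180:420,200:440],(400,400))
cv2.imwrite('pics/a2.png',np.hstack([x,y]))
E
```

```text
4.5833 [ 0.48492291 -0.11384014  0.02485944] [-0.757  0.555  1.736  0.542  1.473 -0.988] [-1.03421845 -0.07834097  0.46532629]
```

View pics/a2.png

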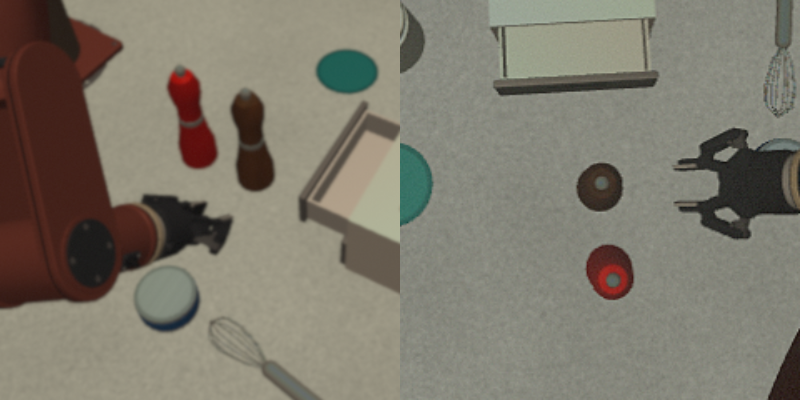

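>>> send_rows(jaw=[40, 40, 40, 40, 40, 40, 40, 40, 40, 40, 40, 40, 40, 40, 40, 40, 40, 40], linear=[[0, 0, -0.15], [0, 0, -0.15], [0.02, 0.5, 0], [0.02, 0.5, 0], [0, 0.4, 0], [0, 0.2, 0], [0, 0.1, 0], [0, 0.1, 0], [0, 0.1, 0], [0, 0.1, 0], [0, 0.15, 0], [0, 0.2, 0], [0, 0.2, 0], [0, 0.2, 0], [0, 0.2, 0], [0, 0.15, 0], [0, 0.1, 0], [0, 0, 0]], twist=[[0, 0, 0], [0, 0, 0], [0, 0, 0], [0, 0, 0], [0, 0, 0], [0, 0, 0], [0, 0, 0], [0, 0, 0], [0, 0, 0], [0, 0, 0], [0, 0, 0], [0, 0, 0], [0, 0, 0], [0, 0, 0], [0, 0, 0], [0, 0, 0], [0, 0, 0], [0, 0, 0]])

```text
t: 6.18
tool_pos: [0.4873, -0.0178, 0.0183]
orientation: [-1.758, -1.762, -0.73]
contact_force: [0.3, -1.2, 0.5]
gripper_width: 0.0399
```

```bash
python3 - <<'E'
from m import *
s=status.read_state();print(s['t'],s['tool_pos'],s['contact_force'],s['gripper_width'])
a=cap('scene')['img'];t=cap('top');b=t['img'][:,:,::-1]
x=cv2.resize(a[100:340,140:380,::-1],(400,400));y=cv2.resize(b[220:380,190:350],(400,400))
cv2.imwrite('pics/a3.png',np.hstack([x,y]))
E
```

```text
6.1833 [ 0.48728526 -0.01776428  0.01833353] [ 0.27976108 -1.18642193  0.53745294] 0.03994493789826011
```

View pics/a3.png

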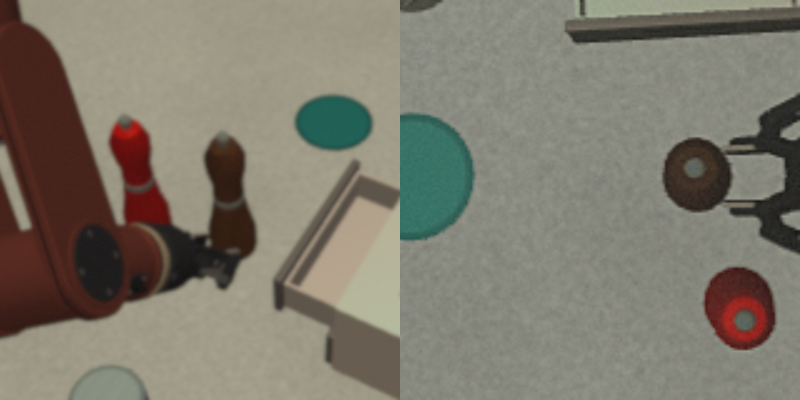

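The mill is cradled between both fingertips and upright (knob at about (308,287) in the top view), with the mill centre about 30 mm ahead of the TCP. Continuing the push.

>>> send_rows(jaw=[40, 40, 40, 40, 40, 40, 40, 40, 40, 40, 40, 40, 40, 40, 40, 40, 40, 40, 40, 40], linear=[[0, 0.1, 0], [0, 0.15, 0], [0, 0.2, 0], [0, 0.25, 0], [0, 0.25, 0], [0, 0.25, 0], [0, 0.25, 0], [0, 0.25, 0], [0, 0.25, 0], [0, 0.25, 0], [0, 0.25, 0], [0, 0.25, 0], [0, 0.25, 0], [0, 0.25, 0], [0, 0.25, 0], [0, 0.25, 0], [0, 0.25, 0], [0, 0.2, 0], [0, 0.15, 0], [0, 0.1, 0]], twist=[[0, 0, 0], [0, 0, 0], [0, 0, 0], [0, 0, 0], [0, 0, 0], [0, 0, 0], [0, 0, 0], [0, 0, 0], [0, 0, 0], [0, 0, 0], [0, 0, 0], [0, 0, 0], [0, 0, 0], [0, 0, 0], [0, 0, 0], [0, 0, 0], [0, 0, 0], [0, 0, 0], [0, 0, 0], [0, 0, 0]])

```text
t: 7.95
tool_pos: [0.4872, 0.1142, 0.0183]
orientation: [-1.758, -1.762, -0.73]
contact_force: [-0.2, -2.5, -0.1]
gripper_width: 0.0397
```

```bash
python3 - <<'E'
from m import *
s=status.read_state();print(s['t'],s['tool_pos'],s['contact_force'],s['gripper_width'])
a=cap('scene')['img'];t=cap('top');b=t['img'][:,:,::-1]
x=cv2.resize(a[80:320,140:380,::-1],(400,400));y=cv2.resize(b[200:400,150:350],(400,400))
cv2.imwrite('pics/a4.png',np.hstack([x,y]))
E
```

```text
7.95 [0.48719176 0.11415558 0.01829362] [-0.15037035 -2.50585823 -0.06191458] 0.03973523225460488
```

View pics/a4.png

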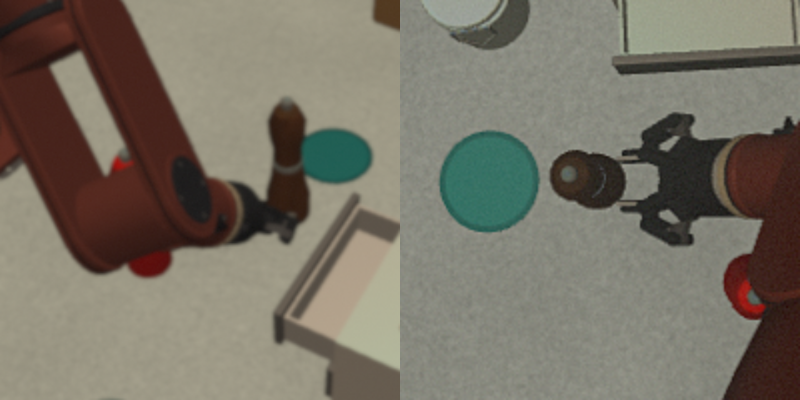

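```bash
python3 - <<'E'
from m import *
a=cap('scene');t=cap('top');cv2.imwrite('pics/a5.png',np.hstack([a['img'][:,:400,::-1],t['img'][:,150:550,::-1]]))
for z in(.22,.28,.34,.4): print(z,onplane(a,[[194,240],[225,225]],z).round(3).tolist(),onplane(t,[[337,345],[320,276]],z).round(3).tolist())
E
```

```text
0.22 [[0.471, -0.181, 0.22], [0.493, -0.131, 0.22]] [[0.388, -0.042, 0.22], [0.505, -0.013, 0.22]]
0.28 [[0.511, -0.21, 0.28], [0.532, -0.165, 0.28]] [[0.392, -0.038, 0.28], [0.501, -0.012, 0.28]]
0.34 [[0.552, -0.238, 0.34], [0.57, -0.198, 0.34]] [[0.397, -0.035, 0.34], [0.497, -0.011, 0.34]]
0.4 [[0.592, -0.267, 0.4], [0.608, -0.232, 0.4]] [[0.402, -0.032, 0.4], [0.493, -0.01, 0.4]]
```

View pics/a5.png

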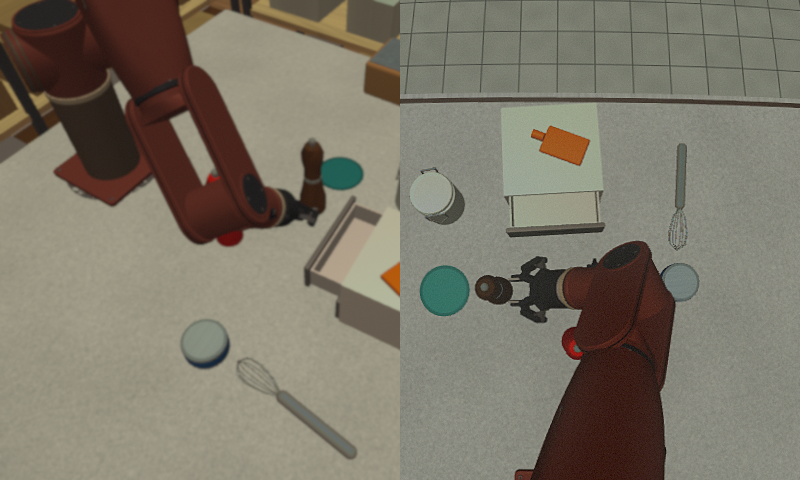

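The mill is upright just short of the mat, and the red mill hasn't moved (knob still at (326,348)). The forearm fork passes close over it, though, so I'll fit the kinematics from the recorded states to check clearance before going on.

```bash
cat > kin.py <<'E'
from h import *
from scipy.spatial.transform import Rotation as R
from scipy.optimize import least_squares
def fk(q,p):
    a1,d1,a2,e,d4,L,s4,s6=p
    Rz=R.from_euler('z',q[0]); A=Rz*R.from_euler('y',q[1]); B=A*R.from_euler('y',q[2])
    el=Rz.apply([a1,0,d1])+A.apply([0,0,a2])
    C=B*R.from_euler('z',s4*q[3]); w=el+B.apply([e,0,d4])
    D=C*R.from_euler('y',q[4]); return el,w,w+D.apply([0,0,L]),D.apply([0,0,1]),C.apply([0,1,0]),B.apply([0,0,1])
s=status.read_state()
S=[([1.10787,.221158,1.5275,0,1.39472,-.1261],[.20632,.58938,.2303]),([-.726,.093,1.709,.586,1.87,-.704],[.47027,-.0767,.30819]),([-.757,.555,1.736,.542,1.473,-.988],[.48492,-.11384,.02486]),(s['joint_positions'],s['tool_pos'])]
best=min((least_squares(lambda p:np.concatenate([fk(q,list(p)+[s4,1])[2]-t for q,t in S]),[0,.3,.35,0,.35,.3]) for s4 in(1,-1)),key=lambda r:r.cost)
E
python3 - <<'E'
from kin import *
print(best.x.round(4),best.cost**.5)
for s4 in(1,-1):
  p=list(best.x)+[s4,1];el,w,t,d,ax,f=fk(S[-1][0],p);print(s4,'el',el,'w',w,'t',t,'d',d,'pivot axis',ax,'forearm',f)
print(S[-1])
E
```

```text
[ 0.0102  0.3985  0.3575 -0.0195  0.5603  0.452 ] 0.06708648904829044
1 el [ 0.13759823 -0.05871971  0.7277443 ] w [ 0.50262182 -0.21449264  0.33180201] t [0.50241925 0.10527365 0.01232137] d [-4.48156689e-04  7.07422619e-01 -7.06790660e-01] pivot axis [0.74709512 0.47005271 0.46999928] forearm [ 0.6281798  -0.26807421 -0.73042889]
-1 el [ 0.13759823 -0.05871971  0.7277443 ] w [ 0.50262182 -0.21449264  0.33180201] t [ 0.2716079  -0.43558787  0.01232137] d [-0.51107472 -0.48913147 -0.70679066] pivot axis [-0.17752213  0.86463088 -0.46999928] forearm [ 0.6281798  -0.26807421 -0.73042889]
(array([-0.40334993,  0.40048071,  1.98926531,  0.75893739,  1.23837047,
       -0.84545541]), array([0.48714163, 0.11371593, 0.0182897 ]))
```

```bash
cat > kin2.py <<'E'
from kin import *
def fk2(q,p):
    a1,d1,a2,e,d4,L,b,g=p
    Rz=R.from_euler('z',q[0]); A=Rz*R.from_euler('y',q[1]); B=A*R.from_euler('y',q[2])
    el=Rz.apply([a1,b,d1])+A.apply([0,0,a2]); C=B*R.from_euler('z',q[3]); w=el+B.apply([e,0,d4])+C.apply([0,0,0])
    D=C*R.from_euler('y',q[4]); return el,w,w+D.apply([g,0,L]),D.apply([0,0,1]),C.apply([0,1,0]),B.apply([0,0,1])
r2=least_squares(lambda p:np.concatenate([fk2(q,p)[2]-t for q,t in S]+[.003*(p-[0,.35,.4,0,.4,.35,.08,0])]),[0,.3,.35,0,.35,.3,.08,0])
E
python3 - <<'E'
from kin2 import *
print(r2.x.round(4),r2.fun.round(4))
el,w,t,d,ax,f=fk2(S[-1][0],r2.x);print('el',el,'w',w,'axis',ax,'f',f)
a=cap('scene');t=cap('top')
for off in(-.08,0,.08): print(proj(a,w+off*ax),proj(t,w+off*ax))
E
```

```text
[1.000e-04 3.113e-01 4.113e-01 5.230e-02 5.478e-01 3.339e-01 7.860e-02
 2.000e-04] [-0.     -0.     -0.0001  0.0002  0.0001  0.0001 -0.0001 -0.0002  0.
 -0.      0.0001 -0.      0.     -0.0001  0.      0.0002  0.0004 -0.
 -0.      0.    ]
el [0.17843796 0.00930104 0.69002595] w [ 0.48742046 -0.1225565   0.25419576] axis [0.74709512 0.47005271 0.46999928] f [ 0.6281798  -0.26807421 -0.73042889]
[[182.72409191 221.52684968]] [[405.10096971 320.94037747]]
[[222.19849509 206.04113286]] [[386.48739164 285.41671377]]
[[264.92048297 189.31652096]] [[366.10986666 246.71278492]]
```

The fit is now exact to about 0.2 mm. The lower fork prong would come close to the red mill at the end of the push, so I'll compare tool directions for the rest of it.

```bash
cat > clr.py <<'E'
from kin2 import *
red=np.array([.38,-.025])
q0=S[-1][0]
def ik(tcp,d,q=q0[:5]): 
    r=least_squares(lambda q:np.r_[fk2(q,r2.x)[2]-tcp,.3*(fk2(q,r2.x)[3]-d)],q,bounds=([-2.98,-.91,.09,-1.24,.2],[2.98,2.08,2.57,4.39,2.65]));return r.x,r.cost
def clear(q):
    el,w,t,d,ax,f=fk2(q,r2.x);best=[]
    Z=np.linspace(0,.2,41);ra=np.where(Z>.09,.024,.03);M=np.c_[np.tile(red,(41,1)),Z]
    for nm,base,dirn,l,rad in(('lo',w-.075*ax,-f,.3,.055),('hi',w+.075*ax,-f,.3,.055),('hand',w,d,.2,.055),('grip',w+d*.2,d,.134,.06)):
        P=base+dirn*np.linspace(0,l,41)[:,None]
        best.append(round(float((np.linalg.norm(P[:,None]-M[None],axis=2)-ra[None]-rad).min()),3))
    return best
E
python3 - <<'E'
from clr import *
print('now',clear(q0[:5]))
for a in(30,37,45,55,65):
  for psi in(-10,0,10,20,30):
    A,P=np.radians([a,psi]);h=np.array([-np.sin(P),np.cos(P),0])
    d=h*np.sin(A)+[0,0,-np.cos(A)]
    o=[]
    for y in(.19,.25):
        tcp=np.array([.488,y,.018])-.03*h; q,c=ik(tcp,d);o.append((clear(q),'%.0e'%c,q.round(2).tolist() if y==.25 else ''))
    print(a,psi,o)
E
```

```text
now [0.054, 0.11, 0.028, 0.028]
30 -10 [([0.007, 0.118, 0.029, 0.066], '3e-18', ''), ([0.006, 0.147, 0.067, 0.116], '8e-29', [-0.05, 0.2, 2.11, 0.69, 0.89])]
30 0 [([0.03, 0.136, 0.049, 0.076], '2e-18', ''), ([0.028, 0.162, 0.083, 0.123], '2e-29', [-0.05, 0.27, 2.03, 0.64, 0.99])]
30 10 [([0.054, 0.157, 0.073, 0.088], '1e-17', ''), ([0.053, 0.181, 0.106, 0.133], '3e-30', [-0.04, 0.33, 1.94, 0.59, 1.08])]
30 20 [([0.076, 0.176, 0.098, 0.103], '2e-28', ''), ([0.078, 0.201, 0.13, 0.146], '6e-29', [-0.02, 0.4, 1.85, 0.53, 1.16])]
30 30 [([0.097, 0.195, 0.122, 0.118], '1e-24', ''), ([0.101, 0.219, 0.156, 0.161], '2e-24', [0.0, 0.46, 1.76, 0.48, 1.24])]
37 -10 [([-0.005, 0.093, 0.007, 0.053], '9e-24', ''), ([-0.028, 0.113, 0.035, 0.102], '2e-19', [-0.13, 0.23, 2.13, 0.84, 0.94])]
37 0 [([0.02, 0.118, 0.036, 0.064], '2e-25', ''), ([0.001, 0.136, 0.059, 0.11], '5e-21', [-0.12, 0.31, 2.03, 0.76, 1.04])]
37 10 [([0.045, 0.143, 0.066, 0.079], '1e-22', ''), ([0.032, 0.16, 0.089, 0.122], '2e-21', [-0.11, 0.38, 1.93, 0.69, 1.14])]
37 20 [([0.068, 0.165, 0.096, 0.097], '3e-18', ''), ([0.061, 0.184,
[... 1363 characters left out ...]
, ([0.054, 0.174, 0.148, 0.145], '2e-21', [-0.14, 0.72, 1.6, 0.7, 1.55])]
65 -10 [([0.032, 0.058, -0.013, 0.015], '1e-17', ''), ([-0.02, 0.029, -0.02, 0.06], '4e-28', [-0.36, 0.54, 2.1, 1.2, 1.28])]
65 0 [([0.031, 0.085, 0.024, 0.035], '5e-30', ''), ([-0.021, 0.067, 0.029, 0.074], '3e-17', [-0.33, 0.61, 1.96, 1.07, 1.37])]
65 10 [([0.037, 0.109, 0.059, 0.06], '1e-28', ''), ([-0.007, 0.102, 0.072, 0.094], '3e-30', [-0.28, 0.69, 1.82, 0.96, 1.47])]
65 20 [([0.047, 0.131, 0.09, 0.086], '1e-24', ''), ([0.015, 0.132, 0.111, 0.118], '2e-23', [-0.23, 0.76, 1.67, 0.86, 1.57])]
65 30 [([0.057, 0.15, 0.117, 0.111], '6e-20', ''), ([0.036, 0.157, 0.146, 0.143], '1e-18', [-0.18, 0.84, 1.53, 0.77, 1.68])]
```

At the current angle the lower prong would hit the red mill (about -20 mm), so the check paid off. A 15° yaw gives about 30 mm of clearance and still clears the drawer. I'll back off 12 mm, yaw, and resume pushing.

>>> send_rows(jaw=[40, 40, 40, 40, 40, 40, 40, 40, 40, 40, 40, 40, 40, 40, 40, 40, 40, 40], linear=[[0, -0.2, 0], [0, -0.2, 0], [0.1, 0, 0], [0.1, 0, 0], [0.09, 0, 0], [0, 0.1, 0], [0, 0.1, 0], [0, 0.1, 0], [0, 0.1, 0], [0, 0.15, 0], [0, 0.2, 0], [0, 0.25, 0], [0, 0.25, 0], [0, 0.25, 0], [0, 0.25, 0], [0, 0.25, 0], [0, 0.15, 0], [0, 0, 0]], twist=[[0, 0, 0], [0, 0, 0], [0, 0, 5], [0, 0, 5], [0, 0, 5], [0, 0, 0], [0, 0, 0], [0, 0, 0], [0, 0, 0], [0, 0, 0], [0, 0, 0], [0, 0, 0], [0, 0, 0], [0, 0, 0], [0, 0, 0], [0, 0, 0], [0, 0, 0], [0, 0, 0]])

```text
t: 9.75
tool_pos: [0.4957, 0.1673, 0.0184]
orientation: [-1.487, -1.944, -0.618]
contact_force: [0.5, -0.8, -0.1]
gripper_width: 0.0403
```

```bash
cat > mm.py <<'E'
from m import *
def mill():
    # knob = brighter gray spot not avail; use knob by eye; save crops
    s=status.read_state();print(s['t'],s['tool_pos'],s['contact_force'].round(1))
    return cap('scene'),cap('top')
E
python3 - <<'E'
from mm import *
a,t=mill()
x=cv2.resize(a['img'][80:320,180:420,::-1],(400,400));y=cv2.resize(t['img'][200:400,130:330,::-1],(400,400))
cv2.imwrite('pics/a6.png',np.hstack([x,y]))
E
```

```text
9.75 [0.49569368 0.16727982 0.01840112] [ 0.5 -0.8 -0.1]
```

View pics/a6.png

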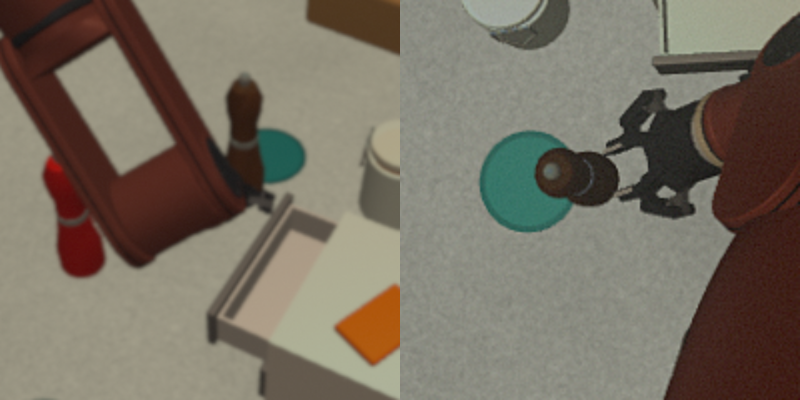

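>>> send_rows(jaw=[40, 40, 40, 40, 40, 40, 40, 40, 40, 40, 40, 40], linear=[[0, 0.1, 0], [0, 0.15, 0], [0, 0.2, 0], [0, 0.25, 0], [0, 0.25, 0], [0, 0.25, 0], [0, 0.25, 0], [0, 0.2, 0], [0, 0.15, 0], [0, 0.15, 0], [0, 0.1, 0], [0, 0, 0]], twist=[[0, 0, 0], [0, 0, 0], [0, 0, 0], [0, 0, 0], [0, 0, 0], [0, 0, 0], [0, 0, 0], [0, 0, 0], [0, 0, 0], [0, 0, 0], [0, 0, 0], [0, 0, 0]])

```text
t: 10.85
tool_pos: [0.4959, 0.2281, 0.0184]
orientation: [-1.488, -1.944, -0.618]
contact_force: [1.0, 0.4, 0.2]
gripper_width: 0.0398
```

```bash
python3 - <<'E'
from mm import *
a,t=mill()
p=onplane(t,[[206,286]],.198);print('prev knob',p,'tcp .1673')
x=cv2.resize(a['img'][100:260,260:420,::-1],(400,400));y=cv2.resize(t['img'][230:350,130:250,::-1],(400,400))
cv2.imwrite('pics/a7.png',np.hstack([x,y]))
E
```

```text
10.85 [0.49587573 0.2281383  0.01836069] [1.  0.4 0.2]
prev knob [[0.48827748 0.19099671 0.198     ]] tcp .1673
```

View pics/a7.png

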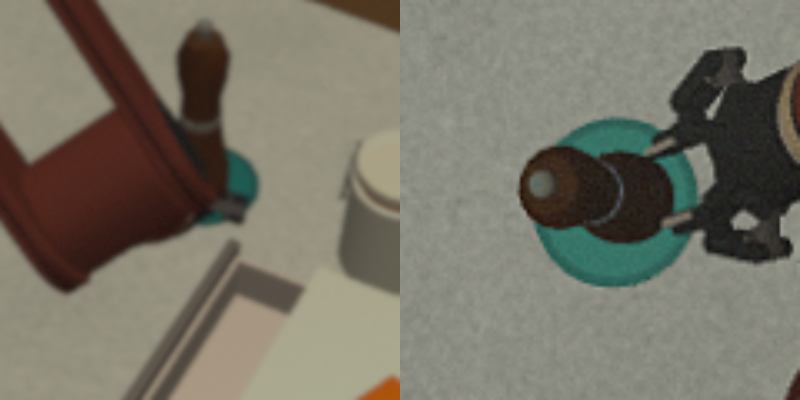

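The foot lies entirely inside the mat (about 11 mm off-centre, ~16 mm margin) and the mill is upright. I'll retreat straight back, rise, and untilt.

>>> send_rows(jaw=[40, 40, 40, 40, 40, 40, 40, 40, 40, 40, 40, 40, 40, 40, 40, 40, 40, 40, 40, 40], linear=[[0, -0.15, 0], [0, -0.3, 0], [0, -0.3, 0], [0, -0.35, 0], [0, -0.4, 0], [0, -0.4, 0.5], [0, -0.3, 0.8], [0, -0.3, 0.8], [0, -0.3, 0.8], [0, -0.3, 0.8], [0, -0.3, 0.8], [0, -0.3, 0.8], [0, -0.3, 0.8], [0, -0.3, 0.8], [0, -0.3, 0.8], [0, -0.3, 0.8], [0, 0, 0.8], [0, 0, 0.8], [0, 0, 0], [0, 0, 0]], twist=[[0, 0, 0], [0, 0, 0], [0, 0, 0], [0, 0, 0], [0, 0, 0], [0, 0, 0], [0, 0, 0], [0, 0, 0], [0, 0, 0], [0, 0, 0], [-5.43, -1.46, 0], [-5.43, -1.46, 0], [-5.43, -1.46, 0], [-5.43, -1.46, 0], [-5.43, -1.46, 0], [-5.43, -1.46, 0], [-5.43, -1.46, 0], [-5.43, -1.46, 0], [0, 0, 0], [0, 0, 0]])

```text
t: 12.62
tool_pos: [0.4965, 0.0808, 0.3236]
orientation: [1.906, 2.493, 0.005]
contact_force: [-0.2, 0.1, -0.5]
gripper_width: 0.0394
```

```bash
python3 - <<'E'
from clr import *
from m import *
s=status.read_state();print(s['t'],s['tool_pos'],s['joint_positions'].round(2));print(R.from_rotvec(s['orientation']).as_matrix().round(3))
t=cap('top');a=cap('scene')
cv2.imwrite('pics/a8.png',np.hstack([cv2.resize(a['img'][:,160:520,::-1],(400,533)),cv2.resize(t['img'][90:450,150:420,::-1],(400,533))]))
m,ce,_=teal(t,(195,290))
A,P=np.radians([30,2.7])
d=np.array([np.sin(A)*np.cos(P),np.sin(A)*np.sin(P),-np.cos(A)])
for x,y,z in((.56,.0125,.29),(.56,.0125,.092),(.66,.0175,.092)):
    q,c=ik([x,y,z],d);print(q.round(2),'%.0e'%c,clear(q))
E
```

```text
12.6167 [0.4965325  0.08078397 0.32357602] [ 0.   -0.12  1.71  0.    1.55 -0.26]
[[-0.262  0.965  0.004]
 [ 0.965  0.262  0.   ]
 [-0.001  0.004 -1.   ]]
[-0.19 -0.38  2.06  0.14  0.95] 2e-16 [0.292, 0.325, 0.159, 0.121]
[-0.19 -0.12  2.26  0.24  0.51] 9e-28 [0.092, 0.144, 0.028, 0.035]
[-0.14  0.13  2.01  0.2   0.5 ] 3e-22 [0.119, 0.178, 0.113, 0.133]
```

View pics/a8.png

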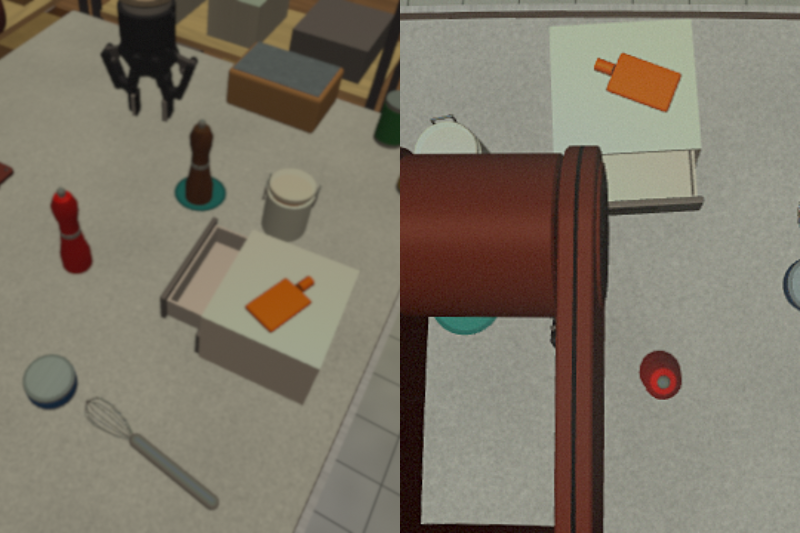

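The scene view shows the mill upright inside the mat at (200,190), the red mill, tin, whisk and jar unmoved, and the drawer still open. Next I orient the tool for the drawer (jaws across, 25° forward tilt) and descend in front of it.

>>> send_rows(jaw=[40, 40, 40, 40, 40, 40, 40, 40, 40, 40, 40, 40, 40, 40, 40, 40, 40], linear=[[0.18, -0.21, 0], [0.18, -0.21, 0], [0.18, -0.21, 0], [0.18, -0.21, 0], [0.18, -0.21, 0], [0.18, -0.21, 0], [0.18, -0.21, 0], [0.18, -0.21, 0], [0.18, -0.21, 0], [0.18, -0.21, 0], [0.1, -0.18, 0], [0, 0, 0], [0, 0, 0], [0, 0, 0], [0, 0, 0], [0, 0, 0], [0, 0, 0]], twist=[[0, 0, 7.05], [0, 0, 7.05], [0, 0, 7.05], [0, 0, 7.05], [0, 0, 7.05], [0, 0, 7.05], [0, 0, 7.05], [0, 0, 7.05], [0, 0, 7.05], [0, 0, 7.05], [0, 0, 7.05], [0.24, -5, 0], [0.24, -5, 0], [0.24, -5, 0], [0.24, -5, 0], [0.24, -5, 0], [0, 0, 0]])

```text
t: 14.13
tool_pos: [0.5495, 0.0111, 0.316]
orientation: [-0.059, 2.709, 0.017]
contact_force: [0.1, 0.5, -1.6]
gripper_width: 0.0398
```

```bash
python3 - <<'E'
from m import *
from scipy.spatial.transform import Rotation as R
s=status.read_state();print(s['t'],s['tool_pos'],s['joint_positions'].round(2));print(R.from_rotvec(s['orientation']).as_matrix().round(3))
c=cap('scene')
# mill knob & foot in scene: dark-brown blob on mat; knob px from last view
print('knob',onplane(c,[[160+202*.9,124*.9]],.198))
a=c['img'].astype(int);m,ce,st=blob(a.max(2)<75,(160+200*.9,170*.9));print(st)
ys,xs=np.nonzero(m)
for y in range(ys.max()-24,ys.max()+1,3): r=xs[ys==y];print(y,r.min(),r.max(),end='; ')
for P in((.488,.254),(.488,.2645)): 
  th=np.linspace(0,6.28,60);k=proj(c,np.c_[P[0]+.03*np.cos(th),P[1]+.03*np.sin(th),0*th]);print(P,'pred foot ellipse',k.min(0),k.max(0))
E
```

```text
14.1333 [0.54949901 0.0111374  0.31600531] [-0.18 -0.35  1.97  0.11  1.1  -1.83]
[[-0.907 -0.044  0.418]
 [-0.039  0.999  0.021]
 [-0.418  0.003 -0.908]]
knob [[0.49604608 0.24483792 0.198     ]]
[ 326  112   27   74 1416]
161 327 351; 164 326 351; 167 326 352; 170 326 351; 173 326 351; 176 326 351; 179 327 350; 182 329 348; 185 338 340; (0.488, 0.254) pred foot ellipse [325.16860664 166.73346748] [350.12392956 184.55408868]
(0.488, 0.2645) pred foot ellipse [327.41801767 164.17553558] [352.2522163  181.82623838]
```

The mill is confirmed at about (0.489,0.254) from the scene foot outline, against the mat at (0.488,0.2645). Now I descend and approach the drawer.

>>> send_rows(jaw=[40, 40, 40, 40, 40, 40, 40, 40, 40, 40, 40, 40, 40, 40, 40, 40, 40, 40], linear=[[0, 0, -0.75], [0, 0, -0.75], [0, 0, -0.75], [0, 0, -0.75], [0, 0, -0.75], [0, 0, -0.75], [0, 0, -0.75], [0, 0, -0.75], [0, 0, -0.75], [0, 0, -0.72], [0, 0, 0], [0.2, 0.01, 0], [0.2, 0.01, 0], [0.2, 0.01, 0], [0.2, 0.01, 0], [0.2, 0.01, 0], [0.2, 0.01, 0], [0.2, 0.01, 0]], twist=[[0, 0, 0], [0, 0, 0], [0, 0, 0], [0, 0, 0], [0, 0, 0], [0, 0, 0], [0, 0, 0], [0, 0, 0], [0, 0, 0], [0, 0, 0], [0, 0, 0], [0, 0, 0], [0, 0, 0], [0, 0, 0], [0, 0, 0], [0, 0, 0], [0, 0, 0], [0, 0, 0]])

```text
t: 15.68
tool_pos: [0.5959, 0.0143, 0.0978]
orientation: [-0.064, 2.704, 0.015]
contact_force: [-1.1, 0.0, 0.8]
gripper_width: 0.04
```

>>> send_rows(jaw=[40, 40, 40, 40, 40, 40, 40, 40, 40, 40], linear=[[0.2, 0.01, 0], [0.2, 0.01, 0], [0.2, 0.01, 0], [0.2, 0.01, 0], [0.2, 0.01, 0], [0.2, 0.01, 0], [0.2, 0.01, 0], [0.1, 0.01, 0], [0.1, 0, 0], [0, 0, 0]], twist=[[0, 0, 0], [0, 0, 0], [0, 0, 0], [0, 0, 0], [0, 0, 0], [0, 0, 0], [0, 0, 0], [0, 0, 0], [0, 0, 0], [0, 0, 0]])

```text
t: 16.52
tool_pos: [0.6437, 0.0165, 0.0973]
orientation: [-0.063, 2.704, 0.015]
contact_force: [-0.4, -0.7, -0.0]
gripper_width: 0.0399
```

```bash
python3 - <<'E'
from m import *
s=status.read_state();print(s['t'],s['tool_pos'],s['contact_force'].round(1))
a=cap('scene');t=cap('top')
cv2.imwrite('pics/a9.png',np.hstack([cv2.resize(a['img'][120:420,240:500,::-1],(400,462)),cv2.resize(t['img'][90:320,190:390,::-1],(400,460))[:462] if 0 else cv2.resize(t['img'][90:320,190:390,::-1],(400,462))]))
E
```

```text
16.5167 [0.64365141 0.01647548 0.09728509] [-0.4 -0.7 -0. ]
```

View pics/a9.png

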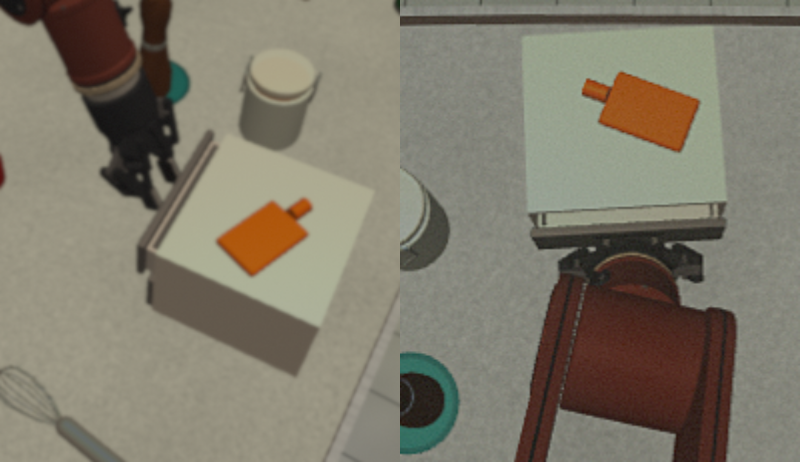

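The drawer is most of the way in, with about 20 mm left (gap at rows 195–200 in the top view). I'll finish slowly, watching the force.

>>> send_rows(jaw=[40, 40, 40, 40, 40, 40], linear=[[0.1, 0.005, 0], [0.1, 0.005, 0], [0.1, 0.005, 0], [0.1, 0.005, 0], [0.05, 0, 0], [0, 0, 0]], twist=[[0, 0, 0], [0, 0, 0], [0, 0, 0], [0, 0, 0], [0, 0, 0], [0, 0, 0]])

```text
t: 17.12
tool_pos: [0.6569, 0.0172, 0.0972]
orientation: [-0.063, 2.704, 0.016]
contact_force: [0.0, 0.0, -0.6]
gripper_width: 0.0398
```

>>> send_rows(jaw=[40, 40, 40, 40, 40], linear=[[0.05, 0.002, 0], [0.05, 0.002, 0], [0.03, 0.002, 0], [0, 0, 0], [0, 0, 0]], twist=[[0, 0, 0], [0, 0, 0], [0, 0, 0], [0, 0, 0], [0, 0, 0]])

```text
t: 17.53
tool_pos: [0.6594, 0.0174, 0.0969]
orientation: [-0.064, 2.707, 0.016]
contact_force: [-9.3, -0.5, 5.8]
gripper_width: 0.0402
```

>>> send_rows(jaw=[40, 40, 40, 40], linear=[[0.04, 0, 0], [0.03, 0, 0], [0, 0, 0], [0, 0, 0]], twist=[[0, 0, 0], [0, 0, 0], [0, 0, 0], [0, 0, 0]])

```text
t: 17.87
tool_pos: [0.6597, 0.0175, 0.0967]
orientation: [-0.065, 2.711, 0.016]
contact_force: [-24.6, -1.5, 16.0]
gripper_width: 0.04
```

```bash
python3 - <<'E'
from m import *
s=status.read_state();print(s['t'],s['tool_pos'],s['contact_force'].round(1))
t=cap('top');g=t['img'].astype(int).sum(2)
for u in(265,275,340,347):
    print(u,[int(v) for v in g[182:222,u-1:u+2].mean(1)])
E
```

```text
17.8667 [0.65972938 0.01749043 0.09667141] [-24.6  -1.5  16. ]
265 [461, 457, 463, 464, 461, 458, 459, 462, 462, 462, 464, 463, 494, 282, 253, 265, 281, 304, 168, 140, 119, 147, 138, 118, 129, 219, 146, 130, 133, 133, 100, 210, 417, 400, 402, 413, 347, 310, 301, 284]
275 [464, 461, 465, 456, 469, 466, 462, 463, 462, 462, 464, 486, 392, 253, 247, 275, 305, 227, 135, 126, 129, 145, 129, 133, 189, 123, 109, 121, 110, 132, 111, 112, 122, 121, 114, 125, 129, 129, 145, 146]
340 [453, 455, 455, 453, 463, 457, 452, 463, 498, 225, 234, 248, 268, 260, 133, 138, 142, 139, 130, 142, 167, 165, 143, 129, 138, 116, 94, 188, 219, 229, 205, 214, 213, 218, 230, 196, 192, 191, 162, 331]
347 [452, 456, 455, 453, 463, 453, 464, 472, 365, 261, 234, 250, 278, 216, 142, 138, 144, 143, 132, 126, 201, 115, 129, 147, 167, 180, 220, 395, 392, 390, 387, 381, 382, 371, 383, 387, 403, 389, 380, 384]
```

The drawer is on its hard stop: 25 N with no further travel, and no gap on either side. Retreating.

>>> send_rows(jaw=[40, 40, 40, 40, 40, 40, 40, 40, 40, 40, 40, 40, 40, 40, 40, 40, 40, 40], linear=[[-0.15, -0.007, 0], [-0.3, -0.014, 0], [-0.4, -0.02, 0], [-0.4, -0.02, 0], [-0.4, -0.02, 0], [-0.2, 0, 0.4], [0, 0, 0.8], [0, 0, 0.8], [0, 0, 0.8], [0, 0, 0.8], [0, 0, 0.8], [0, 0, 0.8], [0, 0, 0.8], [0, 0, 0.8], [-0.5, 0, 0.5], [-0.5, 0, 0], [0, 0, 0], [0, 0, 0]], twist=[[0, 0, 0], [0, 0, 0], [0, 0, 0], [0, 0, 0], [0, 0, 0], [0, 0, 0], [0, 0, 0], [0, 0, 0], [0, 0, 0], [0, 0, 0], [0, 0, 0], [0, 0, 0], [0, 0, 0], [0, 0, 0], [0, 0, 0], [0, 0, 0], [0, 0, 0], [0, 0, 0]])

```text
t: 19.42
tool_pos: [0.5769, 0.0149, 0.3165]
orientation: [-0.063, 2.703, 0.015]
contact_force: [1.0, -0.2, 0.1]
gripper_width: 0.0399
```

```bash
python3 - <<'E'
from m import *
s=status.read_state();print(s['t'],s['tool_pos'],s['contact_force'].round(1),abs(s['joint_vel']).max())
o=cv2.imread('pics/scene0.png')[:,:,::-1].astype(int);c=cap('scene');n=c['img'].astype(int)
D=cv2.medianBlur((abs(o-n).max(2)>40).astype(np.uint8),5)
k,l,st,ce=cv2.connectedComponentsWithStats(D)
print('changed regions (x,y,w,h,area):',[x.tolist() for x in st[1:] if x[4]>25])
m,ce,st=blob(n.max(2)<75,(340,150));print('mill',ce,st)
b=(n[...,0]>170)&(n[...,2]<90);b0=(o[...,0]>170)&(o[...,2]<90)
print('spatula',blob(b,(411,273))[1],blob(b0,(411,273))[1])
# drawer front top edge along unit-axis direction in scene
g=n.sum(2)
for z,xs in((.128,np.arange(.63,.70,.004)),):
  for off in(-.07,.0,.07):
    P=np.c_[xs+(-.047)*off,.0205+off+0*xs,z+0*xs];q=proj(c,P).round().astype(int);print(off,[(round(float(x),3),int(g[v,u])) for x,(u,v) in zip(xs,q)])
E
```

```text
19.4167 [0.57687856 0.01487131 0.31649228] [ 1.  -0.2  0.1] 0.03241589968504838
changed regions (x,y,w,h,area): [[4, 0, 32, 17, 261], [85, 0, 8, 6, 38], [95, 0, 15, 24, 242], [121, 0, 52, 54, 1220], [219, 0, 109, 156, 7366], [251, 0, 36, 21, 522], [2, 36, 35, 56, 460], [96, 40, 19, 24, 253], [327, 110, 25, 74, 1402], [253, 187, 33, 77, 1739], [304, 197, 73, 96, 1631], [338, 226, 36, 57, 286]]
mill [339.49859155 151.40633803] [ 326  112   27   74 1420]Traceback (most recent call last):
  File "<stdin>", line 9, in <module>
  File "m.py", line 4, in blob
    i=min((i for i in range(1,n) if s[i,4]>60),key=lambda i:np.hypot(*(ce[i]-near)))
ValueError: min() iterable argument is empty
```

The only changes in the scene are the arm, the mill's old and new places, and the drawer. The tin, jar, whisk, spatula and red mill are unchanged.

```bash
python3 -c "
from plant import manip
print(manip.hand_in())"
```

```text
the job is handed in; nothing more can be done
None
```

The mill now stands on the teal mat and the drawer is shut. I handed the job in at about 19.5 s of the 58 s allowed.

**Mill:** I pushed it by its foot, with tilted fingertips in a cradle 18 mm above the shelf. It stayed upright in every picture I took. Partway through I yawed the tool 15° so the forearm would clear the red mill. The mill ended at about (0.489, 0.254), with the mat centre at (0.488, 0.2645). That leaves the whole foot inside the mat with about 16 mm to spare.

**Drawer:** I pushed it in with the fingertips until it met its hard stop, at about 25 N along the push with no further travel. The top view showed no gap on either side.

**Last checks:** Comparing the final scene picture with the first, only the arm, the mill's two positions and the drawer had changed. The tin, jar, whisk, spatula head and red mill showed no change. The script stopped with an error before two extra checks: a colour measurement of the spatula's position, and a brightness profile across the drawer front. I didn't rerun either, so the unmoved spatula and shut drawer rest on the checks above.

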